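# Lower the ratcheting hold-down arm onto the tube piece

### The job

On the welding table a hold-down clamp stands with its arm parked up on a ratchet, above a short piece of square steel tube. With the fingertips, press the thumb plate on top of the arm to free the pawl and, keeping it pressed, push the arm down past all its teeth until its round foot rests firmly on the tube piece; then let go so that the plate springs back up. Nothing is to be grasped or lifted: do not raise the arm further, leave the tube piece where it lies and do not disturb the collars and the hammer.

Things in the scene. Friction and masses are not known exactly. Their poses are not given: they have to be found in the camera images.
- clamp: the hold-down clamp, bolted to the table; grey base plate 360 x 100 x 12 mm (local x from -220 to +140 mm), a 10 mm thick post and toothed sector at the base's -x end. Origin on the table surface under the arm's foot (with the arm down). Local +x runs from the post along the arm towards its free end, local z is up. Position and yaw differ at every start; it does not move afterwards. The arm swings in the clamp's local x-z plane.
- hinge (a point): axis of the arm's hinge on the clamp, 100 mm above the table and 160 mm towards local -x from the clamp's origin; the axis is horizontal, along the clamp's local y. The top of the toothed sector stands about 205 mm above the table, within 120 mm of this axis.
- hold_arm (a joint): angle of the arm above level, rad: 0 = level, foot just on the tube piece; it starts raised by 0.56 to 0.66 and never goes much below 0. Stiff hinge: the arm stays where it is left. Four ratchet teeth stop it moving down at 0.55, 0.41, 0.27 and 0.13 unless the pawl is pressed free (it clicks freely upwards). With the pawl free, a push of about 8 N on the thumb plate, square to the arm, moves it.
- pawl (a joint): angle of the pawl lever relative to the arm, rad: 0 = sprung up, engaged in the teeth; clear of the teeth from about 0.17; full stop 0.24. It turns about a pin on the arm 111 mm out from the hinge axis and 12 mm below the arm's centre line. Pressing the thumb plate at its middle takes about 2.5 N to start and 5.5 N to reach the stop (24 mm of travel there); it springs back when let go. As the arm resists more than that, the plate stays fully pressed while it is pushed on.
- thumb_plate (a point): middle of the top face of the thumb plate, the pawl's tail: a plain bright metal plate 50 mm along the arm, 44 mm wide, 5 mm thick, held above the black grip of the arm by two thin side strips. With the pawl engaged, this point lies 211 mm out from the hinge axis along the arm and 48 mm above the arm's centre line. Axes of this point turn with the plate: x along the arm outwards, z square to the plate's top face, y across.
- pad_face (a point): centre of the underside of the round steel foot (32 mm across) under the arm, 160 mm out from the hinge axis along the arm, 38 mm below its centre line.
- grip_end (a point): end of the arm's black round grip (22 mm diameter, 110 mm long), 295 mm out from the hinge axis on the arm's centre line. Pushing here does not free the pawl.
- tube_piece: loose piece of square steel tube, 50 x 50 mm, 70 mm long across the arm, 0.3 to 0.5 kg, lying on the clamp's base plate under the foot; origin in the middle of its underside, 12 mm above the table.
- collar_a: loose steel pipe collar, 48 mm outside diameter, 22 mm high, lying on the table; origin in the middle of its underside. Bystander.
- collar_b: a second such collar, same size and origin. Bystander.
- hammer: hammer lying on the table beside the clamp, about 260 mm long along its local x, 26 mm high. Bystander.
Things that resemble listed ones, but are neither listed nor needed, are in the scene too. Of the things like the tube_piece, leave any that is black, orange or yellow; of the rest the smaller one is meant.

How it is judged:
By the outcome, as a careful person would: the job done as asked, in the order asked, and still so for the second after the job is handed in, with the robot touching nothing.
It also fails if it takes over 38 s, if anything falls off the work surface, if the arm or the gripper's body presses on something with over 40 N, if the wrist force passes 120 N, or if a joint passes its speed limit or range.

### The arm

A 7-joint arm with a two-finger parallel gripper is mounted at the origin on the work surface. World frame = base frame: x ahead of the robot, y to its left, z up, the work surface at z = 0. Lengths are in mm, angles in rad, forces in N, time in s.
With the tool pointing down it reaches from about 425 to 950 mm from the base axis. Payload 4.7 kg.
Tool frame: the origin (TCP) lies at the very end of the fingers, on their centre line; the grasp point (between the pads) lies 19 mm behind it; y points along the fingers, x is the direction in which the jaws open and shut, and the axes are right-handed (so a half turn about y gives the same grasp; the last joint's range is limited). The gripper opens to 85 mm and grips with 20 to 120 N. Pads are 22 mm wide; open, the fingers measure 114 mm over their backs; the gripper's body (76 mm by 85 mm) begins 54 mm behind the grasp point. The pads swing forward as they close: fully open they stand 13 mm farther back than shut.
Start: joints at [1.297, 0.469, -0.049, 1.532, 0.024, 1.141, -0.082], TCP at [163.641, -654.882, 231.335] pointing down, gripper open.
Joint ranges: [-2.59, 2.59], [-0.33, 1.99], [-1.39, 1.29], [0.1, 2.45], [-1.04, 4.18], [0.21, 1.99], [-2.66, 2.66]. Speed limits (rad/s): [2.57, 2.57, 3.14, 3.14, 3.14, 3.14, 3.14].

### API

Orientations are given as a rotation vector (axis times angle).
In Python, from cell import read_state, viewer, order gives the robot as it stands.
- The arm moves only by the shell command python3 -m jog 'ROWS' [OPENING] [FORCE]. ROWS is JSON, one flat list of numbers, 6 for each row, row after row: the shift along the tool's x, y, z in mm, then the turn, a rotation vector about the tool's x, y, z in rad. In form: [tx, ty, tz, wx, wy, wz, tx, ty, tz, wx, wy, wz, ...]. A call has 1 to 12 rows; each row is the pose to reach, as a shift and turn from the pose commanded when the call began, along the tool's axes at that moment; what a row does not reach only later rows make up. A row lasts 1/10 s, in which the tool goes at most 50 mm and 8.59 degrees, less where a joint would pass 70% of its speed; a pose out of reach is approached as far as the arm can. A call with a gripper value outside its range is refused whole. OPENING is the opening, from 0 (shut) to 1 (fully open), set as the call begins (- or left out, the last holds). The fingers move at their own pace and stop on an object; FORCE is the grip in N (left out, the last holds). Time passes only in rows, so rows that repeat a pose let the fingers close. It gives the time, the measured TCP pose, the force and the opening at its end, in the units of the state.
- read_state(): the state, without advancing time (a new reading comes with each control period).
- viewer.grab_frame(name): name is "scene" or "top" or "wrist"; returns a dict with "color" (384x512x3 uint8, red, green, blue), "fx", "fy", "cx", "cy" (pixels), "R" (3x3) and "t" (3): a world point X has camera coordinates R X + t. Camera axes: x right, y down, z forward; pixel columns grow to the right and rows downward; lengths in mm; the calibration is good to about 2 mm. A picture is of the moment at which its call begins. There is no depth.
- order.finish_job(): hands the job in, once; it reports no verdict.
The state is a dict: "t": time; "joint_pos": joint angles; "joint_velocities": joint speeds; "joint_efforts": joint torques, N m; "tcp_pos": TCP position; "tool_rot": TCP orientation; "contact_force": force on the tool from outside, world axes, zero at the start; "ft_torque": the same for the moment, N m; "gripper_width": opening from 0.0 (shut) to 1.0 (fully open).
Only numpy, scipy, OpenCV 4.12 (cv2) and the standard library are available. Lean on these libraries where they do the work, as an engineer would, in place of code of your own. Each camera call takes 0.05 s, during which the arm holds its last target.

## Working session

There is one attempt and no reset: what is moved stays moved. The work goes in short steps, Python scripts to look and compute and a shell command to move; the robot and the scene stay as the last step left them, time stands still between calls to the robot, and variables do not carry over. Pictures are saved under pics/ and viewed, and the job is handed in when it is done.

```bash
ls; mkdir -p pics
python3 - <<'E'
from cell import read_state, viewer
import cv2
s=read_state(); print(s)
for n in ["scene","top","wrist"]:
    f=viewer.grab_frame(n); cv2.imwrite(f"pics/{n}0.png",f["color"][:,:,::-1])
    print(n,f["fx"],f["cx"],f["R"],f["t"])
E
```

```text
pics
{'t': 0.0, 'joint_pos': array([ 1.29710002,  0.46945026, -0.04858615,  1.53370101,  0.02415536,
        1.14096557, -0.082298  ]), 'joint_velocities': array([ 6.47492481e-04,  8.83823986e-05, -6.26830522e-04, -4.80395148e-04,
        3.59709164e-05, -1.97419937e-04, -3.60710013e-04]), 'joint_efforts': array([-2.92917202e-04, -5.10311580e+01, -4.67948802e-02, -2.37715244e+01,
        1.06092743e-02,  7.51133513e-03, -8.76560648e-06]), 'tcp_pos': array([ 163.44308841, -654.31829896,  230.25244398]), 'tool_rot': array([-1.31399667,  1.02812442, -1.02545511]), 'contact_force': array([-0.28662867,  0.21501253, -0.93317309]), 'ft_torque': array([-0.047236  ,  0.01484888, -0.03403208]), 'gripper_width': 1.0017118873076807}
scene 426.42133552718565 257.4192281651775 [[ 0.70041011  0.71373783 -0.00199743]
 [ 0.59487496 -0.58530863 -0.55094246]
 [-0.39439759  0.38469744 -0.83454084]] [-372.46605861 -269.54578728 1330.37966995]
top 483.1051441107025 258.2190357183325 [[-0.02492369 -0.99961223  0.01241779]
 [-0.99466105  0.02355211 -0.10047234]
 [ 0.10014091 -0.01485563 -0.99486236]] [ -30.90113088  562.3176976  1002.41722708]
wrist 285.7232335592297 257.2698333633799 [[ 0.24192199 -0.9702944  -0.00159234]
 [-0.93048634 -0.23246133  0.28311993]
 [-0.27507984 -0.06701129 -0.95908319]] [-673.6340906   -37.55594811  379.47882302]
```

View pics/scene0.png

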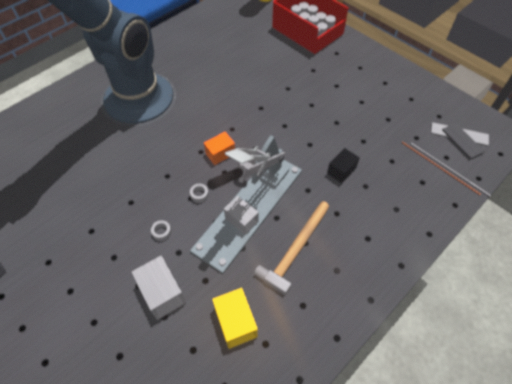

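View pics/top0.png

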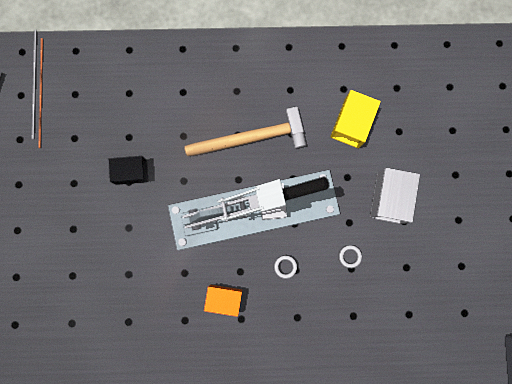

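View pics/wrist0.png

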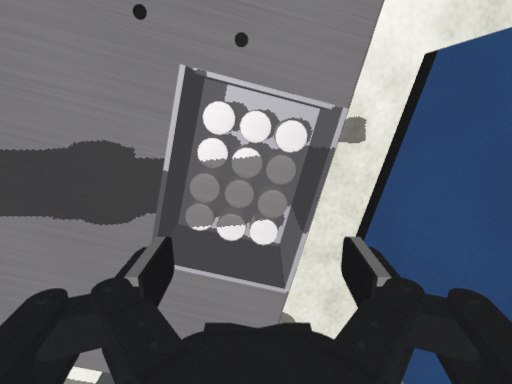

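The top view shows the base plate with corners at about (168,207), (332,170), (340,212) and (177,250). The post is at the left end, the bright thumb plate at (270,198) and the black grip pointing right to (327,185). The wrist camera is looking at the red box, off to the side.

```bash
cat > h.py <<'E'
import numpy as np, cv2
from scipy.spatial.transform import Rotation as Ro
from cell import read_state, viewer
def grab(n,save=None):
    f=viewer.grab_frame(n)
    if save: cv2.imwrite(f"pics/{save}.png",f["color"][:,:,::-1])
    return f
def ray(f,u,v):
    R=np.array(f["R"]);t=np.array(f["t"])
    d=R.T@np.array([(u-f["cx"])/f["fx"],(v-f["cy"])/f["fy"],1]); return -R.T@t,d
def onz(f,u,v,z):
    o,d=ray(f,u,v); return o+d*(z-o[2])/d[2]
def proj(f,X):
    c=np.array(f["R"])@X+np.array(f["t"]); return np.array([f["fx"]*c[0]/c[2]+f["cx"],f["fy"]*c[1]/c[2]+f["cy"]])
E
python3 - <<'E'
from h import *
f=grab("top"); 
im=f["color"]; hsv=cv2.cvtColor(im,cv2.COLOR_RGB2HSV)
print(im[240,190],im[190,325-10],im[180,325],im[205,330], im[200,400],im[197,270],im[100,100])
i=im.astype(int)
m=((i[...,2]-i[...,0]>12)&(i[...,1]>110)).astype(np.uint8)
m[:, :150]=0;m[:,360:]=0
cv2.imwrite("pics/m.png",m*255)
ys,xs=np.nonzero(m); 
n,l,st,_=cv2.connectedComponentsWithStats(m); print(st[st[:,4]>50])
pts=np.column_stack([xs,ys])
big=[j for j in range(1,n) if st[j,4]>50]
pts=np.column_stack(np.nonzero(np.isin(l,big))[::-1]).astype(np.float32)
h=cv2.convexHull(pts.astype(np.int32)).astype(np.float32)
W=np.array([onz(f,u,v,12)[:2] for u,v in h[:,0]],np.float32)
r=cv2.minAreaRect(W); print(r); print(cv2.boxPoints(r))
big=cv2.resize(im[140:270,150:360],None,fx=3.8,fy=3.8,interpolation=cv2.INTER_CUBIC)[:,:,::-1]
cv2.imwrite("pics/topz.png",big)
E
```

```text
[177 192 194] [32 31 33] [25 24 20] [201 209 214] [215 215 219] [241 242 244] [ 97  96 102]
[[     0      0    512    384 192604]
 [   280    170     54     19    359]
 [   168    186    172     64   3499]]
((531.4624633789062, -33.951629638671875), (100.60047149658203, 359.6534423828125), 11.078700065612793)
[[ 447.54462  132.85834]
 [ 516.6546  -220.09268]
 [ 615.3803  -200.7616 ]
 [ 546.2703   152.18942]]
```

View pics/topz.png

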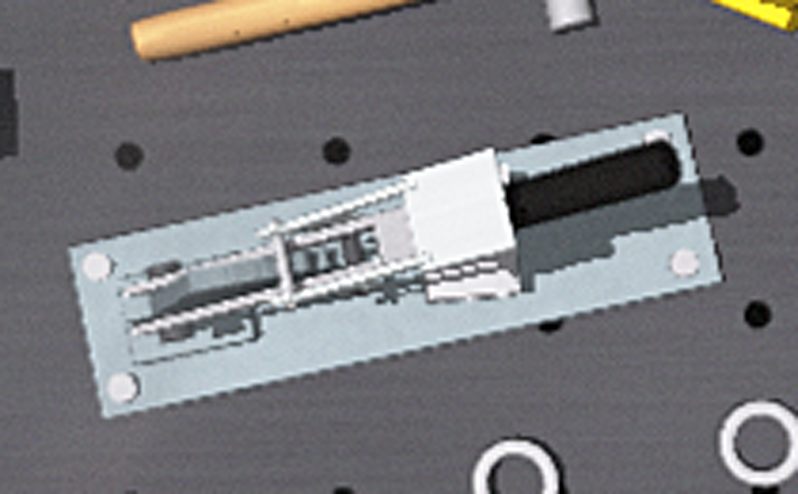

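The plate measures 360 x 100.6 mm, which agrees with the sizes given. In the enlargement the thumb plate spans about (410–515, 150–265) and the grip ends at about (678,165). Next I'll get the arm angle from both views.

```bash
cat >> h.py <<'E'
ex=np.array([.1921,-.9814,0]); ex/=np.linalg.norm(ex); ez=np.array([0,0,1.]); ey=np.cross(ez,ex)
O=np.array([531.46,-33.95,0])+40*ex
H=O-160*ex+100*ez
def loc(X): d=X-O; return np.array([d@ex,d@ey,d@ez])
def armpt(a,l,h,y=0):  # arm coordinates -> world
    return H+(l*np.cos(a)-h*np.sin(a))*ex+(l*np.sin(a)+h*np.cos(a))*ez+y*ey
def inplane(f,u,v,y=0):
    o,d=ray(f,u,v); s=(y-(o-O)@ey)/(d@ey); return loc(o+s*d)
E
python3 - <<'E'
from h import *
print(O,H,ex,ey)
f=grab("scene"); im=f["color"]; 
x0,y0=180,120
z=cv2.resize(im[y0:y0+130,x0:x0+130],None,fx=4.6,fy=4.6,interpolation=cv2.INTER_CUBIC)[:,:,::-1].copy()
for a,c in((.56,(0,0,255)),(.61,(0,255,0)),(.66,(255,0,0))):
    for l,h,y in((295,0,0),(211,48,0),(236,48,22),(236,48,-22),(186,48,22),(186,48,-22)):
        p=(proj(f,armpt(a,l,h,y))-[x0,y0]+.5)*4.6-.5
        cv2.circle(z,tuple(int(q) for q in p),3,c,-1)
cv2.imwrite("pics/sz.png",z)
t=grab("top"); print("topcam",-np.array(t["R"]).T@t["t"])
z=cv2.resize(t["color"][140:270,150:360],None,fx=3.8,fy=3.8,interpolation=cv2.INTER_CUBIC)[:,:,::-1].copy()
for a,c in((.56,(0,0,255)),(.61,(0,255,0)),(.66,(255,0,0))):
    for l,h,y in((295,0,0),(211,48,0),(236,48,22),(236,48,-22),(186,48,22),(186,48,-22)):
        p=(proj(t,armpt(a,l,h,y))-[150,140]+.5)*3.8-.5
        cv2.circle(z,tuple(int(q) for q in p),3,c,-1)
cv2.imwrite("pics/tz.png",z)
for uv in ((328.4,183.4),): print(inplane(t,*uv))
E
```

```text
[539.14381417 -73.20505063   0.        ] [508.40855749  83.81515188 100.        ] [ 0.19209535 -0.98137627  0.        ] [ 0.98137627  0.19209535 -0.        ]
topcam [ 458.16236546  -29.24137562 1054.14826229]
[ 8.91075816e+01 -1.77635684e-14  2.43625291e+02]
```

View pics/sz.png

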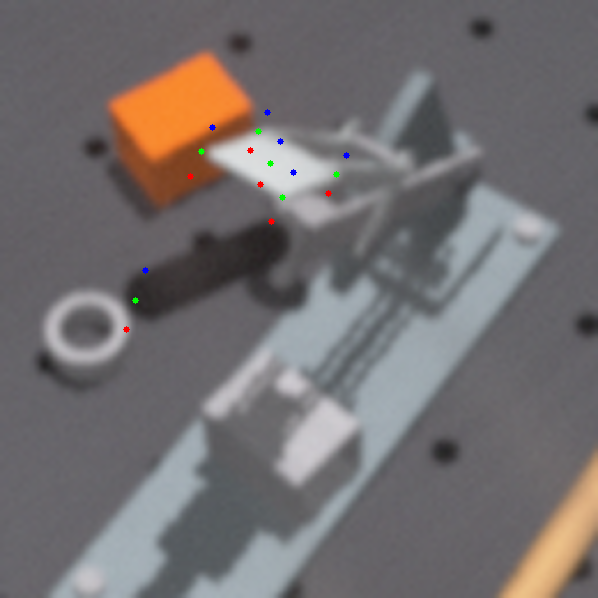

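View pics/tz.png

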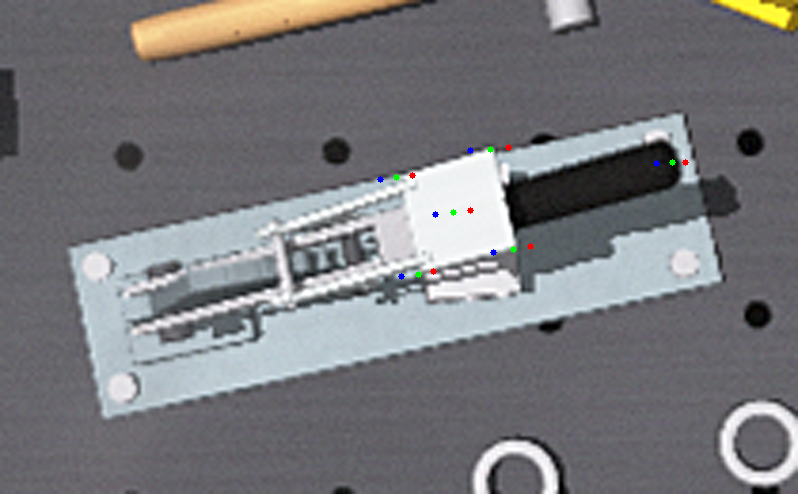

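```bash
cat >> h.py <<'E'
def tilt_R(a,k):
    y=np.sin(a)*ex-np.cos(a)*ez      # pointing direction
    x=ey if k%2==0 else np.cross(y,ey)
    if k>=2: x=-x
    return np.column_stack([x,y,np.cross(x,y)])
def cmd(P,R,st=None):
    st=st or read_state(); R0=Ro.from_rotvec(st["tool_rot"]).as_matrix()
    return R0.T@(P-st["tcp_pos"]), Ro.from_matrix(R0.T@R).as_rotvec()
E
python3 - <<'E'
from h import *
s=read_state(); print(Ro.from_rotvec(s["tool_rot"]).as_matrix().round(3))
for k in range(4):
    print(k,tilt_R(.6,k).round(2).tolist(),[c.round(3) for c in cmd(armpt(.6,217,98),tilt_R(.6,k))])
print(armpt(.6,217,98))
E
```

```text
[[ 0.242 -0.     0.97 ]
 [-0.97   0.001  0.242]
 [-0.001 -1.     0.   ]]
0 [[0.98, 0.11, -0.16], [0.19, -0.55, 0.81], [-0.0, -0.83, -0.56]] [array([-509.381,  -72.149,  507.157]), array([-0.479, -1.47 , -0.455])]
1 [[0.16, 0.11, 0.98], [-0.81, -0.55, 0.19], [0.56, -0.83, 0.0]] [array([-509.381,  -72.149,  507.157]), array([-0.015,  0.05 , -0.6  ])]
2 [[-0.98, 0.11, 0.16], [-0.19, -0.55, -0.81], [0.0, -0.83, 0.56]] [array([-509.381,  -72.149,  507.157]), array([ 0.461,  1.569, -0.486])]
3 [[-0.16, 0.11, -0.98], [0.81, -0.55, -0.19], [-0.56, -0.83, -0.0]] [array([-509.381,  -72.149,  507.157]), array([-0.915, -2.954,  0.024])]
[532.18282909 -37.64278743 303.41030699]
```

```bash
python3 -m jog '[-25,-40,25,0,0,-0.05, -60,-80,60,0,0,-0.15, -95,-115,95,0,0,-0.25, -130,-130,130,0,0,-0.35, -165,-130,165,0,0,-0.45, -200,-130,200,0,0,-0.55, -235,-130,235,0,0.03,-0.6, -270,-130,270,0,0.05,-0.6, -305,-130,305,-0.015,0.05,-0.6, -340,-130,340,-0.015,0.05,-0.6, -375,-130,375,-0.015,0.05,-0.6, -400,-130,400,-0.015,0.05,-0.6]' 0 20
python3 - <<'E'
from h import *
s=read_state();print(s["joint_pos"].round(2),s["t"])
for h in(78,98,128): print([c.round(3) for c in cmd(armpt(.6,217,h),tilt_R(.6,1))])
E
```

```text
t: 1.5
tcp_pos: [447.4, -181.0, 362.1]
tool_rot: [-1.663, 0.68, -1.505]
contact_force: [1.8, -0.8, 0.4]
gripper_width: 0.0
[ 0.72 -0.   -0.77  1.96  0.65  1.17 -1.69] 1.5
[array([-135.888,   -1.921,  110.6  ]), array([-0.001, -0.001,  0.002])]
[array([-135.852,  -21.921,  110.626]), array([-0.001, -0.001,  0.002])]
[array([-135.799,  -51.921,  110.666]), array([-0.001, -0.001,  0.002])]
```

```bash
python3 -m jog '[-30,-40,25,0,0,0, -65,-52,55,0,0,0, -100,-52,85,0,0,0, -130,-52,106,0,0,0, -136,-40,111,0,0,0, -136,-22,111,0,0,0, -136,-12,111,0,0,0, -136,-12,111,0,0,0]'
python3 - <<'E'
from h import *
s=read_state();print(s["joint_pos"].round(2),s["t"])
d=s["tcp_pos"]-H;a=.6
print("arm l,h",d@(np.cos(a)*ex+np.sin(a)*ez),d@(-np.sin(a)*ex+np.cos(a)*ez),"y",d@ey)
print([c.round(3) for c in cmd(armpt(.6,217,78),tilt_R(.6,1))])
for n in("scene","top"):
    f=grab(n); u,v=proj(f,s["tcp_pos"]).astype(int); z=f["color"][max(0,v-65):v+65,max(0,u-75):u+75]
    cv2.imwrite(f"pics/{n}1.png",cv2.resize(z,None,fx=4.5,fy=4.5,interpolation=cv2.INTER_CUBIC)[:,:,::-1])
    print(n,u,v)
E
```

```text
t: 2.3
tcp_pos: [531.8, -48.2, 293.5]
tool_rot: [-1.667, 0.685, -1.505]
contact_force: [-0.2, -0.6, 0.8]
gripper_width: -0.001
[ 0.42  0.32 -0.9   1.86  0.84  1.39 -2.16] 2.3
arm l,h 219.88309410043038 84.00455098435786 y -2.3978704746395536
[array([-2.901,  5.988,  2.417]), array([ 0.004, -0.003,  0.002])]
scene 240 140
top 263 196
```

View pics/scene1.png

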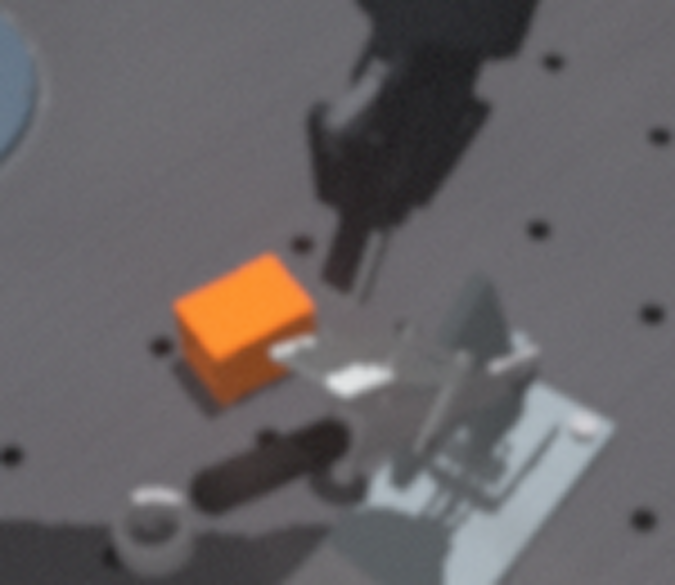

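View pics/top1.png

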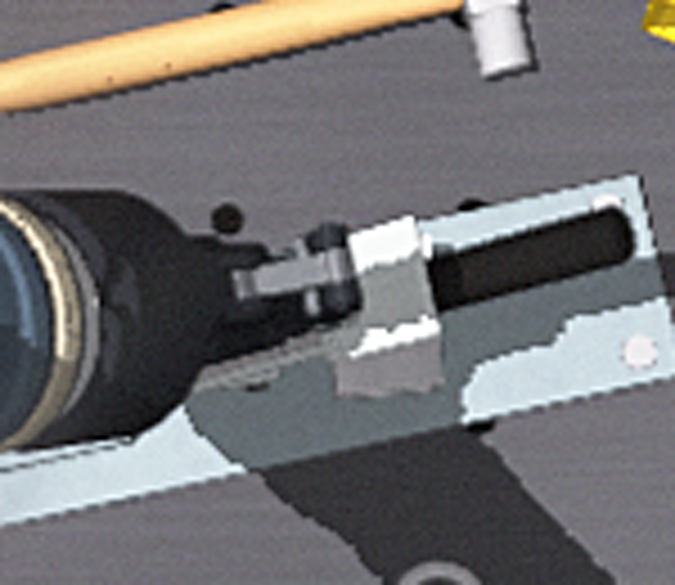

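The scene close-up shows the shut fingertips at about (345,290), just above the thumb plate at (340,365) and in line with it. The top view shows them over the plate's inner half. I'll go down gently to contact.

```bash
python3 -m jog '[-3,8,2.4,0,0,0, -3,16,2.4,0,0,0, -3,24,2.4,0,0,0, -3,28,2.4,0,0,0, -3,28,2.4,0,0,0]'
cat >> h.py <<'E'
def rep(a=.6):
    s=read_state(); d=s["tcp_pos"]-H
    u=np.cos(a)*ex+np.sin(a)*ez;n=-np.sin(a)*ex+np.cos(a)*ez
    F=s["contact_force"]
    print("t",s["t"],"l,h,y",(d@u).round(1),(d@n).round(1),(d@ey).round(1),"polar",np.hypot(d@ex,d@ez).round(1),np.arctan2(d@ez,d@ex).round(3),"F u,n,y",(F@u).round(1),(F@n).round(1),(F@ey).round(1),"rotErr",Ro.from_matrix(Ro.from_rotvec(s["tool_rot"]).as_matrix().T@tilt_R(a,1)).as_rotvec().round(3), s["joint_pos"].round(2))
E
python3 -c "
from h import *
rep()"
```

```text
t: 2.9
tcp_pos: [537.7, -58.1, 268.9]
tool_rot: [-1.665, 0.683, -1.502]
contact_force: [0.2, 0.8, 0.7]
gripper_width: -0.001
t 2.9 l,h,y 215.0 57.6 1.4 polar 222.5 0.862 F u,n,y -0.2 1.0 0.3 rotErr [ 0.001 -0.     0.   ] [ 0.42  0.35 -0.89  1.89  0.87  1.35 -2.18]
```

```bash
python3 -m jog '[1,3,-1,0,0,0, 1,6,-1,0,0,0, 1,9,-1,0,0,0, 1,11,-1,0,0,0, 1,13,-1,0,0,0, 1,13,-1,0,0,0]';python3 -c "
from h import *
rep()"
```

```text
t: 3.5
tcp_pos: [539.2, -65.9, 260.5]
tool_rot: [-1.663, 0.679, -1.505]
contact_force: [-0.4, -0.3, 5.5]
gripper_width: -0.002
t 3.5 l,h,y 216.8 46.1 1.5 polar 221.6 0.81 F u,n,y 3.3 4.4 -0.5 rotErr [-0.002 -0.001  0.002] [ 0.43  0.36 -0.88  1.9   0.89  1.33 -2.19]
```

```bash
python3 -m jog '[0,3,0,0,0,0, 0,6,0,0,0,0, 0,9,0,0,0,0, 0,12,0,0,0,0, 0,15,0,0,0,0, 0,18,0,0,0,0, 0,18,0,0,0,0]';python3 - <<'E'
from h import *
rep()
f=grab("scene");cv2.imwrite("pics/s2.png",cv2.resize(f["color"][100:230,170:320],None,fx=5,fy=5,interpolation=cv2.INTER_CUBIC)[:,:,::-1])
E
```

```text
t: 4.2
tcp_pos: [542.2, -77.7, 247.5]
tool_rot: [-1.664, 0.676, -1.51]
contact_force: [-0.1, -2.8, 11.3]
gripper_width: 0.002
t 4.2 l,h,y 219.4 28.6 2.1 polar 221.3 0.73 F u,n,y 8.7 7.8 -0.6 rotErr [-0.003 -0.003  0.007] [ 0.44  0.38 -0.87  1.91  0.92  1.31 -2.2 ]
```

View pics/s2.png

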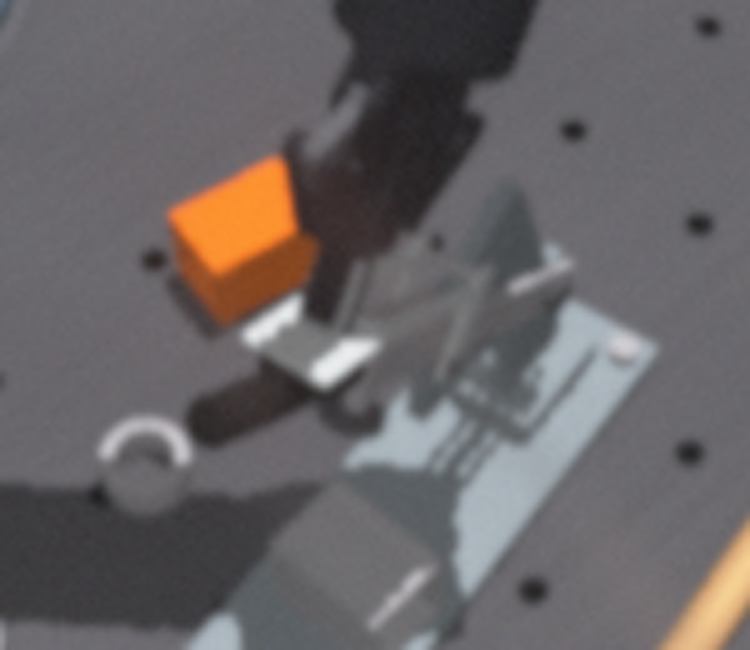

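The close-up shows the tips on the plate, around (320,320), and the plate's tail tilting down. The force has grown a component along the arm because the plate travels outwards as it tilts. I'll follow it outward while pressing to the stop.

```bash
python3 -m jog '[3,1,0,0,0,0, 6,2,0,0,0,0, 7,4,0,0,0,0, 8,6,0,0,0,0, 8,6,0,0,0,0]';python3 - <<'E'
from h import *
rep()
f=grab("top");cv2.imwrite("pics/t2.png",cv2.resize(f["color"][140:270,170:360],None,fx=4,fy=4,interpolation=cv2.INTER_CUBIC)[:,:,::-1])
E
```

```text
t: 4.75
tcp_pos: [543.2, -82.7, 244.6]
tool_rot: [-1.659, 0.679, -1.5]
contact_force: [-0.8, 4.7, 3.8]
gripper_width: -0.0
t 4.75 l,h,y 222.0 23.3 2.1 polar 223.2 0.705 F u,n,y -1.8 5.9 0.1 rotErr [-0.005  0.001 -0.003] [ 0.45  0.38 -0.87  1.92  0.92  1.29 -2.19]
```

View pics/t2.png

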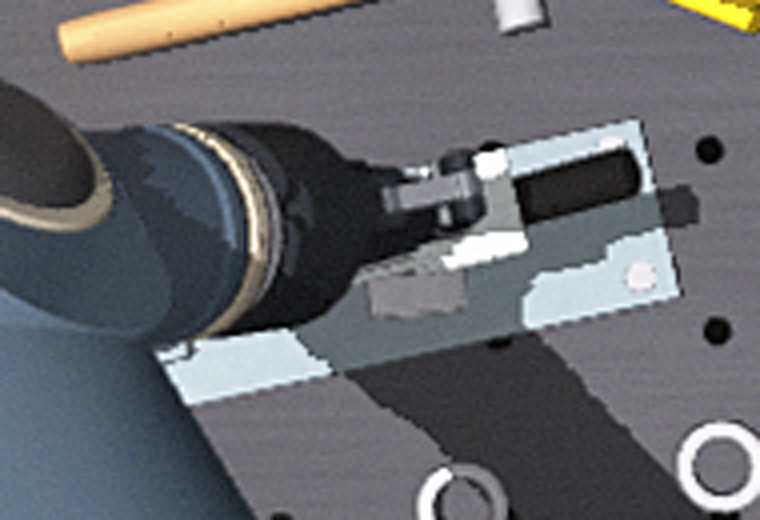

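Plate is at the stop (h = 23 mm, 5.9 N, close to the 5.5 N given), the arm still up. Now I'll swing about the hinge, keeping the tool square to the arm.

```bash
python3 -m jog '[0.5,8,0,0,0,0.025, 0.9,13.5,0,0,0,0.05, 1.1,19,0,0,0,0.075, 1.2,25,0,0,0,0.1, 1.1,30.5,0,0,0,0.125, 0.9,36,0,0,0,0.15, 0.6,42,0,0,0,0.175, 0.2,47.5,0,0,0,0.2, -0.5,53,0,0,0,0.225, -1.2,58.5,0,0,0,0.25, -2.1,64,0,0,0,0.275, -3.1,69,0,0,0,0.3]';python3 - <<'E'
from h import *
rep(.3)
f=grab("top");cv2.imwrite("pics/t3.png",cv2.resize(f["color"][140:270,170:360],None,fx=4,fy=4,interpolation=cv2.INTER_CUBIC)[:,:,::-1])
f=grab("scene");cv2.imwrite("pics/s3.png",cv2.resize(f["color"][100:230,170:320],None,fx=5,fy=5,interpolation=cv2.INTER_CUBIC)[:,:,::-1])
E
```

```text
t: 6.0
tcp_pos: [550.4, -118.5, 186.2]
tool_rot: [-1.481, 0.886, -1.285]
contact_force: [-1.4, 4.3, 6.5]
gripper_width: 0.002
t 6.0 l,h,y 222.8 21.3 2.4 polar 223.8 0.395 F u,n,y -2.4 7.5 -0.6 rotErr [-0.004  0.001 -0.003] [ 0.68  0.45 -0.91  1.9   0.75  1.08 -1.95]
```

View pics/s3.png

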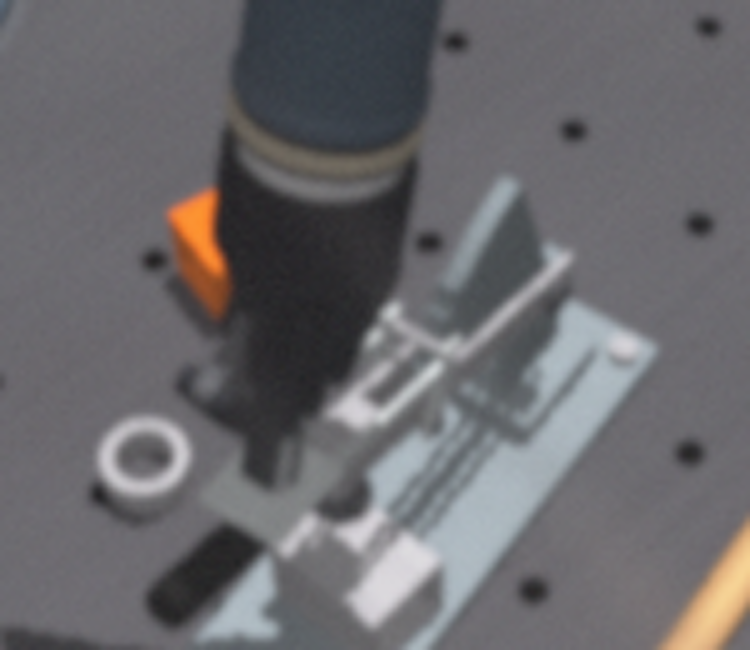

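View pics/t3.png

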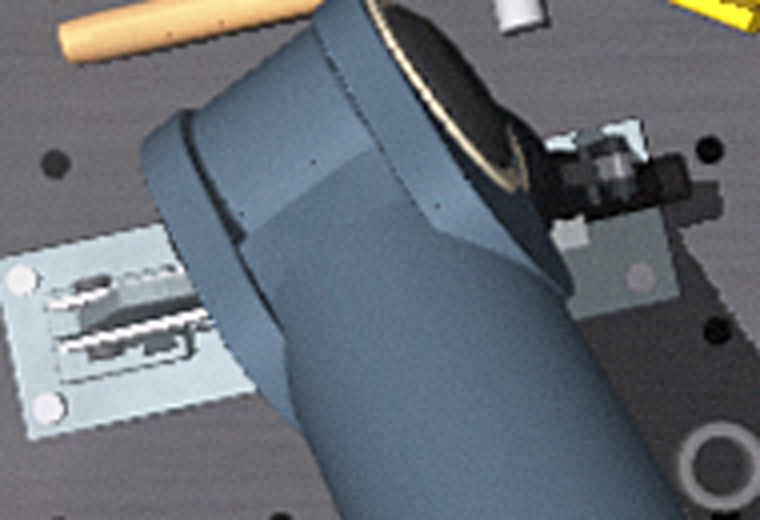

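The scene close-up shows the arm about halfway down, with the tips still on the depressed plate at about (275,480). The force is 7.5 N square to the arm, so no tooth has caught. I'll carry on to level.

```bash
python3 -m jog '[0.5,5.5,0,0,0,0.025, 0.9,11,0,0,0,0.05, 1.1,16.5,0,0,0,0.075, 1.2,22.5,0,0,0,0.1, 1.1,28,0,0,0,0.125, 0.9,33.5,0,0,0,0.15, 0.6,39,0,0,0,0.175, 0.2,44.5,0,0,0,0.2, -0.5,50,0,0,0,0.225, -1.2,56,0,0,0,0.25, -2.1,61,0,0,0,0.275, -2.1,61,0,0,0,0.275]';python3 - <<'E'
from h import *
rep(0)
E
```

```text
t: 7.3
tcp_pos: [553.1, -136.8, 126.6]
tool_rot: [-1.309, 1.052, -1.085]
contact_force: [-0.1, 1.0, 4.3]
gripper_width: -0.003
t 7.3 l,h,y 225.1 26.6 1.5 polar 226.7 0.117 F u,n,y -1.0 4.3 0.1 rotErr [-0.001 -0.001  0.024] [ 0.85  0.6  -0.95  1.86  0.61  0.99 -1.75]
```

```bash
python3 -m jog '[-1,3,0,0,0,0.02, -1,6,0,0,0,0.02, -1,9,0,0,0,0.02, -1,9,0,0,0,0.02]';python3 -c "
from h import *
rep(0)"
```

```text
t: 7.7
tcp_pos: [553.6, -137.2, 121.8]
tool_rot: [-1.301, 1.06, -1.074]
contact_force: [-7.7, -2.3, 28.0]
gripper_width: 0.004
t 7.7 l,h,y 225.5 21.8 1.9 polar 226.6 0.096 F u,n,y 0.8 28.0 -8.0 rotErr [-0.001 -0.     0.011] [ 0.86  0.61 -0.96  1.86  0.61  0.99 -1.75]
```

```bash
python3 -m jog '[0,1,-1,0,0,0, 0,2,-1,0,0,0, 0,2,-1,0,0,0]';python3 - <<'E'
from h import *
rep(0)
f=grab("scene");cv2.imwrite("pics/s4.png",cv2.resize(f["color"][100:230,170:320],None,fx=5,fy=5,interpolation=cv2.INTER_CUBIC)[:,:,::-1])
E
```

```text
t: 8.0
tcp_pos: [553.6, -137.2, 121.2]
tool_rot: [-1.3, 1.057, -1.076]
contact_force: [-8.4, -3.0, 34.8]
gripper_width: 0.002
t 8.0 l,h,y 225.6 21.2 1.9 polar 226.6 0.094 F u,n,y 1.3 34.8 -8.8 rotErr [-0.003 -0.001  0.012] [ 0.86  0.61 -0.96  1.86  0.61  0.98 -1.75]
```

View pics/s4.png

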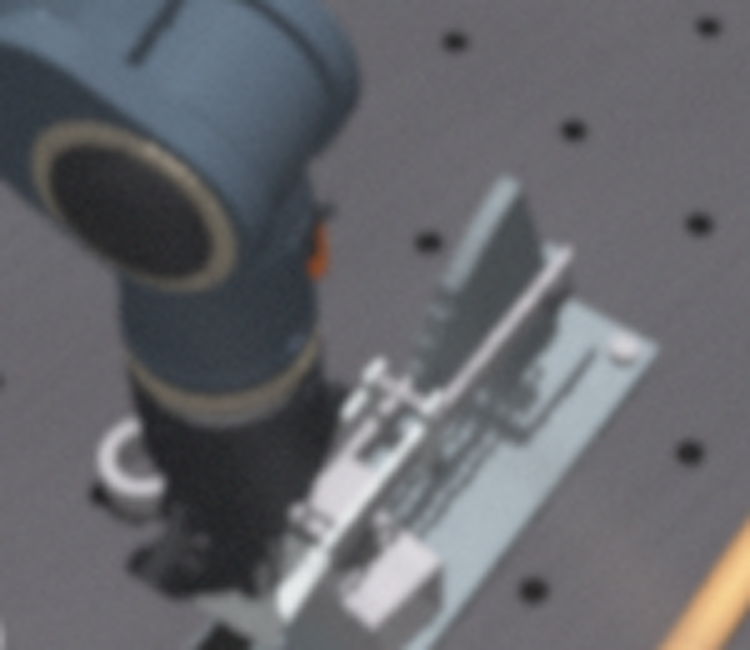

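The arm is level with its foot on the tube at (395,580), and the resisting force is up to 35 N. That is firm contact, so I'll let go straight up.

```bash
python3 -m jog '[0,-6,0,0,0,0, 0,-14,0,0,0,0, 0,-24,0,0,0,0, 0,-36,0,0,0,0, 0,-55,0,0,0,0, 0,-80,0,0,0,0, 0,-110,0,0,0,0, 0,-150,0,0,0,0, 0,-190,0,0,0,0, 0,-200,0,0,0,0]';python3 -m jog '[0,0,-40,0,0,0, 40,0,-80,0,0,0, 80,0,-110,0,0,0, 120,0,-130,0,0,0, 160,0,-150,0,0,0, 200,0,-150,0,0,0, 200,0,-150,0,0,0]'
python3 - <<'E'
from h import *
s=read_state(); print(s["joint_pos"].round(2))
f=grab("top");cv2.imwrite("pics/t5.png",f["color"][:,:,::-1])
f=grab("scene");cv2.imwrite("pics/s5.png",cv2.resize(f["color"][100:260,170:330],None,fx=3.7,fy=3.7,interpolation=cv2.INTER_CUBIC)[:,:,::-1])
E
```

```text
t: 9.05
tcp_pos: [552.6, -135.0, 320.0]
tool_rot: [-1.295, 1.058, -1.074]
contact_force: [0.3, 0.0, 0.8]
gripper_width: -0.002
t: 9.75
tcp_pos: [439.6, -367.6, 314.3]
tool_rot: [-1.294, 1.073, -1.076]
contact_force: [0.0, 1.1, 1.4]
gripper_width: 0.001
[ 1.41  0.43 -1.08  1.63  0.39  1.32 -1.12]
```

View pics/s5.png

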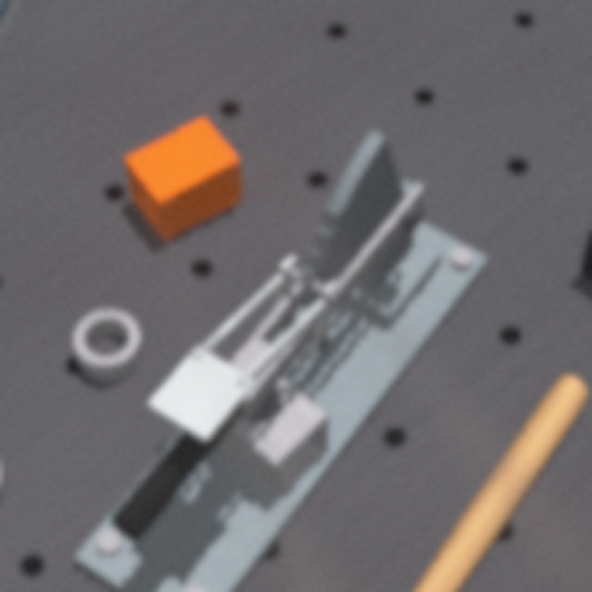

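View pics/t5.png

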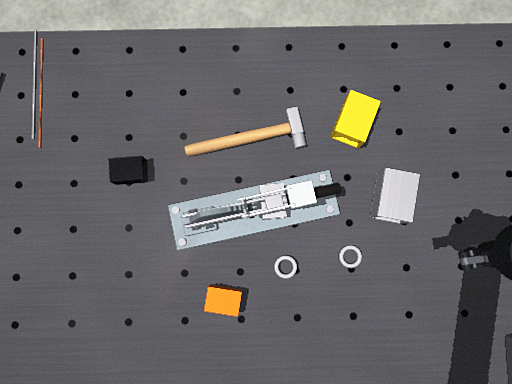

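The arm is down, the plate at (200,395) looks sprung up and the bystanders haven't moved. I'll check the arm angle and plate height by projecting the expected points for level.

Run:
```python
from h import *
f=grab("scene");z=cv2.resize(f["color"][140:260,170:290],None,fx=5,fy=5,interpolation=cv2.INTER_CUBIC)[:,:,::-1].copy()
for a,c in((0,(0,0,255)),(.04,(255,0,0))):
    for l,h,y in((295,0,0),(236,48,22),(236,48,-22),(186,48,22),(186,48,-22)):
        p=(proj(f,armpt(a,l,h,y))-[170,140]+.5)*5-.5; cv2.circle(z,tuple(int(q) for q in p),3,c,-1)
P=H+160*ex-38*ez
for x in(-25,25):
  for y in(-35,35):
    p=(proj(f,O+x*ex+y*ey+62*ez)-[170,140]+.5)*5-.5; cv2.circle(z,tuple(int(q) for q in p),3,(0,200,0),-1)
cv2.imwrite("pics/s6.png",z)
```

```text
(no output)
```

View pics/s6.png

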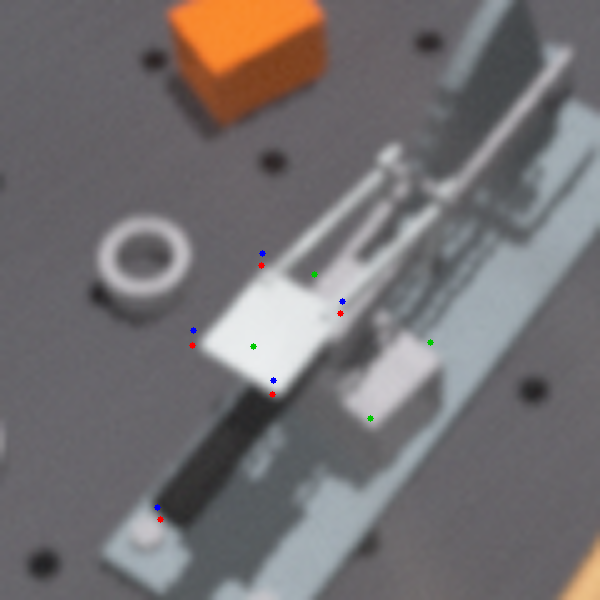

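The projected points for a level arm (red) fall within about 2 px of the plate corners (205,345), (272,393) and of the grip end. The 0.04 rad points do not. The tube's visible corners match as well.

```bash
python3 -c "
from cell import order,read_state
print(read_state()['t']); order.finish_job()"
```

```text
9.9
the job is handed in; nothing more can be done
```

The clamp is down with its foot on the tube piece, and I handed the job in at 9.9 s. With shut fingertips I pressed the thumb plate to its stop. Keeping it pressed, I swung the arm from about 0.60 rad down past all the teeth. I then pushed to about 35 N against the tube, let go straight up and moved the robot clear.

- **Arm level:** in the last scene picture, the points projected for a level arm matched the plate corners and the grip end to about 2 px. The points for 0.04 rad did not match.
- **Plate sprung up:** the plate's corners were where they should be with the pawl engaged.
- **Tube piece:** its two clearly visible top corners matched its expected place under the foot.
- **Bystanders:** the collars and the hammer looked unmoved by eye.
- **Small disagreements:** the plate sat about 2 mm to one side of its projected points, within the camera calibration. I saw side forces of up to about 9 N on the fingertips while pressing.

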